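Line up the box capacitors against the tray's fence with the ruler

ROBOT

A 7-joint arm with a two-finger parallel gripper is mounted at the origin on the work surface. World frame = base frame: x ahead of the robot, y to its left, z up, the work surface at z = 0. Lengths are in m, angles in rad, forces in N, time in s.
With the tool pointing down it reaches from about 0.425 to 0.8 m from the base axis. Payload 8.3 kg.
Tool frame: the origin (TCP) lies at the very end of the fingers, on their centre line; the grasp point (between the pads) lies 19 mm behind it (r.grip_point_offset is the distance from the TCP to the grasp point, in m); z points along the fingers, y is the line along which they close (so a half turn about z gives the same grasp; the last joint's range is limited). The gripper opens to 85 mm and grips with 20 to 120 N. Pads are 22 mm wide; open, the fingers measure 114 mm over their backs; the gripper's body (76 mm by 85 mm) begins 54 mm behind the grasp point. The pads swing forward as they close: fully open they stand 13 mm farther back than shut.
Start: joints at [-1.391, 0.383, 0.016, 1.37, -0.006, 1.388, -0.046], TCP at [0.15, 0.607, 0.231] pointing down, gripper open.
Joint ranges: [-2.95, 2.95], [-0.25, 2.06], [-1.52, 1.56], [0.18, 2.33], [-1.44, 4.58], [0.02, 2.06], [-3.01, 3.01]. Speed limits (rad/s): [2.39, 2.39, 3.01, 3.01, 3.14, 3.14, 3.14].

INTERFACE

Orientations are given as a 3x3 rotation matrix whose columns are the frame's x, y, z axes.
In Python, from plant import readout, viewer, job, r gives the robot as it stands. The module is installed in compiled form; this text tells all that it offers.
- The arm moves only by the tool step_arm, never from a script. Its argument "moves" is one flat list of numbers, 7 for each row, row after row: the finger opening in mm, from 0 to 85.4, then the shift along the tool's x, y, z in mm, then the turn, a rotation vector about the tool's x, y, z in rad. In form: [grip, dx, dy, dz, ax, ay, az, grip, dx, dy, dz, ax, ay, az, ...]. A call has 1 to 20 rows; each row is the pose to reach, as a shift and turn from the pose commanded when the call began, along the tool's axes at that moment; what a row does not reach only later rows make up. A row lasts 1/10 s, in which the tool goes at most 50 mm and 8.59 degrees, less where a joint would pass 70% of its speed; a pose out of reach is approached as far as the arm can. A call with a gripper value outside its range is refused whole. The fingers move at their own pace and stop on an object; "newtons" is the grip in N (left out, the last holds). Time passes only in rows, so rows that repeat a pose let the fingers close. It gives the time, the measured TCP pose, the force, the opening and the grip force at its end, in the units of the state.
- readout.get_state(): the state, without advancing time (a new reading comes with each control period).
- viewer.grab_frame(name): name is "scene" or "top" or "wrist"; returns a dict with "frame" (420x560x3 uint8, red, green, blue), "fx", "fy", "cx", "cy" (pixels), "dist" ([k1, k2, p1, p2, k3] as OpenCV has them; the pictures are not rectified), "world_to_cam" (4x4, takes a point from world to camera coordinates). Camera axes: x right, y down, z forward; pixel columns grow to the right and rows downward; lengths in m; the calibration is good to about 2 mm. A picture is of the moment at which its call begins. There is no depth.
- job.hand_in(): hands the job in; it is judged then, once.
The state is a dict: "time": time; "joints": joint angles; "qd": joint speeds; "tau": joint torques, N m; "ee_pos": TCP position; "ee_rot": TCP orientation; "contact_force": force on the tool from outside, world axes, zero at the start; "wrist_torque": the same for the moment, N m; "width": opening from 0.0 (shut) to 1.0 (fully open); "grip_force": force on a finger pad.
Only numpy, scipy, OpenCV 4.12 (cv2) and the standard library are available. Lean on these libraries where they do the work, as an engineer would, in place of code of your own. Each camera call takes 0.05 s, during which the arm holds its last target. There are 200 camera calls.

TASK

Take the safety ruler by its grip rib and, with its straight edge, push the five loose box capacitors across the yellow tray until the whole row stands square and in one straight line against the fence's aluminium bar, wherever the bar is clamped; press until you feel all five bear firmly on it (about 10 N on the ruler), but never load the bar with more than 15 N. Move the capacitors with the ruler only (no fingers on them, none tipped over), then lay the ruler back flat and lengthwise on its cork rest and let go of it, leaving everything else where it is.

Things in the scene. Friction and masses are not known exactly. Their poses are not given: they have to be found in the camera images.
- fence: Adjustable stop fence in the yellow tray: two slotted end brackets (fixed) carrying a bright aluminium bar along y, 298 mm long, 8 mm thick, top 16 mm above the floor, clamped rigid by a thumbscrew at each end. Origin: on the tray floor at mid-length, mid-setting: the bar's face toward the row is set anywhere from x = -0.020 to +0.020, parallel to y. x: the way to push; z up.
- tray: Yellow tray, 270 (x) x 330 (y) mm, fixed; axes as the fence's. Origin: centre of its underside; the floor is 3 mm higher. The fence's origin is at x = +0.055; the free floor before it runs to the front lip's inside at x = -0.131. Lip tops above the floor: front 6 mm, ends (inside at y = +-0.161) 9 mm. Behind the bar is a gutter with two round cans.
- rest_top (a point): Cork rest, flat pad 86 x 290 mm, 5 mm thick, fixed on the bench to the right or left of the tray. Point: middle of its top face; y along its length, z up. The ruler starts lying on it, lengthwise, roughly centred. On the tray's other side lies a blue mat with bystanders.
- ruler_grip (a point): Safety ruler, 200 g: aluminium blade 60 (x) x 260 (y) x 5 mm with an upright black grip rib along it, 16 mm thick (x), 120 mm long, its top 45 mm above the blade's underside. Point: in the rib, at mid-length, 26 mm above the underside. x points to the straight graduated working edge, 42 mm ahead of the point; the back edge is 18 mm behind it. y along the ruler, z up. It can pivot in a grip.
- cap1_c (a point): Box capacitor 1 of 5, counted along the bar from -y to +y: loose blue box 32 (x) x 24 (y) x 38 mm high, four thin pins 6 mm long on top, 40 to 75 g, about 42 mm from the next, starting with its centre 43 to 82 mm before the fence's origin. Point: centre of the box; x square to the face that goes to the bar, so its centre stands 16 mm before the bar's face when home. It slides at 0.3 N or less.
- cap2_c (a point): Box capacitor 2 of 5, counted along the bar from -y to +y: loose blue box 32 (x) x 24 (y) x 38 mm high, four thin pins 6 mm long on top, 40 to 75 g, about 42 mm from the next, starting with its centre 43 to 82 mm before the fence's origin. Point: centre of the box; x square to the face that goes to the bar, so its centre stands 16 mm before the bar's face when home. It slides at 0.3 N or less.
- cap3_c (a point): Box capacitor 3 of 5, counted along the bar from -y to +y: loose blue box 32 (x) x 24 (y) x 38 mm high, four thin pins 6 mm long on top, 40 to 75 g, about 42 mm from the next, starting with its centre 43 to 82 mm before the fence's origin. Point: centre of the box; x square to the face that goes to the bar, so its centre stands 16 mm before the bar's face when home. It slides at 0.3 N or less.
- cap4_c (a point): Box capacitor 4 of 5, counted along the bar from -y to +y: loose blue box 32 (x) x 24 (y) x 38 mm high, four thin pins 6 mm long on top, 40 to 75 g, about 42 mm from the next, starting with its centre 43 to 82 mm before the fence's origin. Point: centre of the box; x square to the face that goes to the bar, so its centre stands 16 mm before the bar's face when home. It slides at 0.3 N or less.
- cap5_c (a point): Box capacitor 5 of 5, counted along the bar from -y to +y: loose blue box 32 (x) x 24 (y) x 38 mm high, four thin pins 6 mm long on top, 40 to 75 g, about 42 mm from the next, starting with its centre 43 to 82 mm before the fence's origin. Point: centre of the box; x square to the face that goes to the bar, so its centre stands 16 mm before the bar's face when home. It slides at 0.3 N or less.
- dish_c (a point): Bystander: green ceramic dish of tiny springs, 86 mm across, 24 mm high, loose on the blue mat. Point: its middle, half-way up.
- driver_grip (a point): Bystander: loose chrome screwdriver 160 mm long lying on the blue mat. Point: in its handle.
- flux_c (a point): Bystander: small amber flux jar, 36 mm across, 35 mm high, on the blue mat. Point: its middle, half-way up.
- can1_c (a point): Bystander: round black can capacitor, 30 mm across, 42 mm high plus pins, standing loose in the tray's gutter behind the rail. Point: its middle, half-way up.
- can2_c (a point): Bystander: a second such can.

How it is judged:
On the way, in this order (a step that is already met when the one before it is completed fails the run):
1. the ruler is held and lifted off its rest (height (world z) of ruler_grip above 0.05 m and contact force between the fingers and ruler above 1 N), for 0.2 s.
2. with the ruler held, the row stands square and in line, and all five capacitors bear on the fence's bar at once, each with more than 0.7 N (angle between the x axis of each of cap1_c, cap2_c, cap3_c, cap4_c, cap5_c and the x axis of fence, either way round below 0.04 rad and angle between each of cap1_c, cap2_c, cap3_c, cap4_c, cap5_c's own z axis and vertical below 0.05 rad and x of cap2_c in the frame of cap1_c between -0.003 and 0.003 m and x of cap3_c in the frame of cap2_c between -0.003 and 0.003 m and x of cap4_c in the frame of cap3_c between -0.003 and 0.003 m and x of cap5_c in the frame of cap4_c between -0.003 and 0.003 m and contact force between each of cap1, cap2, cap3, cap4, cap5 and fence above 0.7 N and contact force between the fingers and ruler above 1 N), for 0.2 s.
At the end, for the whole second after the job is handed in: All five capacitors stand upright and still, square to the bar within 0.04 rad, each in line with its neighbour within 3 mm; the ruler lies released, flat and still on the cork rest, its grip point within 40 mm of the rest's middle, lengthwise within 0.2 rad (angle between the x axis of each of cap1_c, cap2_c, cap3_c, cap4_c, cap5_c and the x axis of fence, either way round below 0.04 rad and angle between each of cap1_c, cap2_c, cap3_c, cap4_c, cap5_c, ruler_grip's own z axis and vertical below 0.05 rad and x of cap2_c in the frame of cap1_c between -0.003 and 0.003 m and x of cap3_c in the frame of cap2_c between -0.003 and 0.003 m and x of cap4_c in the frame of cap3_c between -0.003 and 0.003 m and x of cap5_c in the frame of cap4_c between -0.003 and 0.003 m and linear speed of each of cap1, cap2, cap3, cap4, cap5, ruler below 0.01 m/s and horizontal distance between ruler_grip and rest_top below 0.04 m and z of ruler_grip in the frame of rest_top below 0.03 m and angle between the y axis of ruler_grip and the y axis of rest_top, either way round below 0.2 rad); the robot touches nothing.
It fails at once if the fence's bar is loaded with more than 15 N (contact force between fence and anything else above 15 N).
It fails at once if the robot touches a capacitor of the row itself (contact force between any of the fingers, the arm and cap1 above 0.5 N or contact force between any of the fingers, the arm and cap2 above 0.5 N or contact force between any of the fingers, the arm and cap3 above 0.5 N or contact force between any of the fingers, the arm and cap4 above 0.5 N or contact force between any of the fingers, the arm and cap5 above 0.5 N).
It fails at once if a capacitor of the row is tipped over (angle between any of cap1_c, cap2_c, cap3_c, cap4_c, cap5_c's own z axis and vertical above 0.5 rad).
It fails at once if a bystander is moved by more than 15 mm (distance of any of dish_c, driver_grip, flux_c, can1_c, can2_c from where it was at the start of the episode above 0.015 m).
It also fails if it takes over 72 s, if anything falls off the work surface, if the arm or the gripper's body presses on something with over 40 N, if the wrist force passes 120 N, or if a joint passes its speed limit or range.

## Working session

There is one attempt and no reset: what is moved stays moved. The work goes in short steps, Python scripts to look and compute and a tool call to move; the robot and the scene stay as the last step left them, time stands still between calls to the robot, and variables do not carry over. Pictures are saved under pics/ and viewed, at most 10 in all, crops included, and the job is handed in when it is done.

Besides the shell and the picture viewer there is one more tool, called after "Emit:" by a JSON object that holds its "method" and its "body". step_arm: Moves the arm, as the interface text tells. Its arguments: {"type":"object","properties":{"moves":{"type":"array"},"newtons":{"type":"number"}},"required":["moves"]}

```bash
mkdir -p pics; python3 - <<'E'
from plant import readout, viewer
import cv2,numpy as np
s=readout.get_state();print(s['time'],s['ee_pos'],np.round(s['ee_rot'],3),s['contact_force'],s['width'])
fs=[]
for n in ['scene','top']:
    f=viewer.grab_frame(n);np.savez(f'{n}0.npz',**f)
    cv2.imwrite(f'pics/{n}0.png',f['frame'][:,:,::-1]);print(n,f['fx'],f['fy'],f['cx'],f['cy'],f['dist'],np.round(f['world_to_cam'],3).tolist())
E
```

```text
0.0 [0.15010635 0.60619779 0.23027684] [[-0.971  0.24  -0.   ]
 [ 0.24   0.971 -0.002]
 [-0.    -0.002 -1.   ]] [-0.22343997 -0.0595018   0.29282525] 1.0030107673993118
scene 518.9000290970829 518.9000290970829 282.7970077225746 215.91935366167763 [0.041036 0.       0.       0.       0.      ] [[0.647, 0.762, 0.006, -0.326], [0.414, -0.345, -0.843, -0.173], [-0.64, 0.548, -0.538, 1.427], [0.0, 0.0, 0.0, 1.0]]
top 434.50901222267044 434.50901222267044 271.004482414102 209.66750430258944 [-0.0323831  0.         0.         0.         0.       ] [[0.085, -0.996, 0.006, -0.03], [-0.974, -0.084, -0.212, 0.527], [0.212, 0.012, -0.977, 1.078], [0.0, 0.0, 0.0, 1.0]]
```

View pics/top0.png

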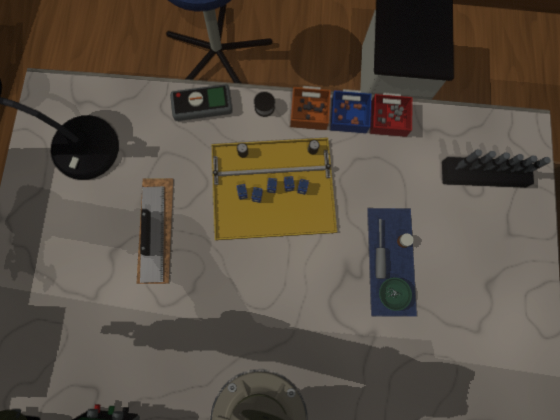

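View pics/scene0.png

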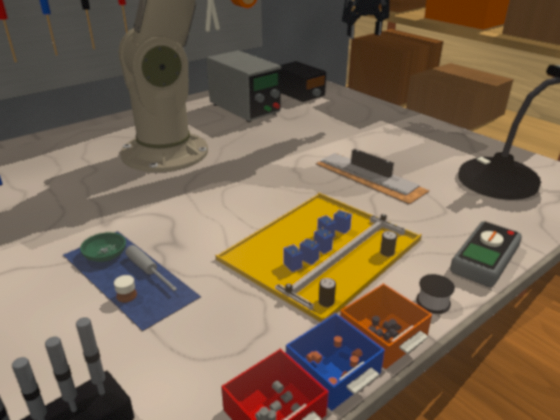

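The top view shows the tray at (213-336, 140-240), with the bar near row 171 and five blue capacitors at (242-303, 184-195). The ruler lies on the cork at (140-173, 180-283), rib at (146, 232), with its wide side facing the tray. The mat is on the right. The scene view confirms this layout.

```bash
cat > h.py <<'E'
import numpy as np,cv2
def load(n): return dict(np.load(n))
def grab(n):
    from plant import viewer
    return viewer.grab_frame(n)
def cast(f,p,z):
    K=np.array([[f['fx'],0,f['cx']],[0,f['fy'],f['cy']],[0,0,1.]],float)
    u=cv2.undistortPoints(np.float64(p).reshape(-1,1,2),K,np.float64(f['dist'])).reshape(-1,2)
    T=np.array(f['world_to_cam']);R=T[:3,:3];c=-R.T@T[:3,3]
    d=np.c_[u,np.ones(len(u))]@R
    return c+d*((z-c[2])/d[:,2])[:,None]
def blobs(m,amin,amax=1e9):
    cs,_=cv2.findContours(m.astype(np.uint8)*255,cv2.RETR_EXTERNAL,cv2.CHAIN_APPROX_NONE)
    return [c for c in cs if amin<=cv2.contourArea(c)<=amax]
def rect(f,c,z): # rectangle in world plane
    w=cast(f,c.reshape(-1,2),z)[:,:2].astype(np.float32)
    return cv2.minAreaRect(w*1000)
E
python3 - <<'E'
from h import *
f=load('top0.npz');im=f['frame'];hsv=cv2.cvtColor(im,cv2.COLOR_RGB2HSV);H,S,V=[hsv[...,i].astype(int) for i in range(3)]
box=np.zeros(H.shape,bool);box[130:250,200:345]=1
y=(H>18)&(H<32)&(S>170)&box&(V>60)
for c in blobs(y,200):print('yellow',rect(f,c,.006),cast(f,cv2.boxPoints(cv2.minAreaRect(c)),.006)[:,:2].round(4).tolist())
b=(H>100)&(H<130)&(S>80)&box
for c in blobs(b,20):
    print('cap',cv2.contourArea(c),c.reshape(-1,2).mean(0),rect(f,c,.041))
lb=np.zeros(H.shape,bool);lb[170:295,130:180]=1
print('hsv samples',[hsv[r,cc].tolist() for r,cc in [(205,158),(232,158),(232,146),(232,169),(281,153),(171,270),(190,289)]])
for nm,m,z in [('rib',(V<45)&lb,.05),('blade',(S<60)&(V>80)&lb,.01),('cork',(H<20)&(S>90)&lb,.005)]:
    for c in blobs(m,60):print(nm,cv2.contourArea(c),cv2.boundingRect(c),rect(f,c,z))
big=cv2.resize(im[125:300,130:345],None,fx=3.7,fy=3.4,interpolation=cv2.INTER_CUBIC)
cv2.imwrite('pics/crop0.png',np.clip(big[:,:,::-1].astype(float)*1.6,0,255).astype(np.uint8));print(big.shape)
E
```

```text
yellow ((555.9251098632812, 9.84027099609375), (174.41949462890625, 324.6883850097656), 8.412670135498047) [[0.6178, 0.186], [0.6671, -0.143], [0.4931, -0.1626], [0.4462, 0.1564]]
yellow ((696.7710571289062, 28.476654052734375), (75.48894500732422, 320.1219177246094), 8.575624465942383) [[0.7104, 0.1927], [0.7581, -0.1246], [0.6828, -0.133], [0.6362, 0.1801]]
cap 61.5 [256.64864865 194.37837838] ((569.8824462890625, 56.713531494140625), (22.03497886657715, 29.47171974182129), 84.38131713867188)
cap 47.0 [241.68421053 190.60526316] ((576.4385375976562, 97.96024322509766), (29.837318420410156, 19.377239227294922), 16.706974029541016)
cap 58.5 [302.6        186.11428571] ((603.8606567382812, -63.758609771728516), (21.038135528564453, 28.40952491760254), 83.16079711914062)
cap 53.5 [271.54285714 185.05714286] ((600.0889282226562, 19.79294204711914), (30.574304580688477, 18.77923583984375), 4.7335920333862305)
cap 60.0 [288.64705882 183.05882353] ((608.2733764648438, -26.58859634399414), (27.85478973388672, 21.51249885559082), 4.9410176277160645)
hsv samples [[15, 14, 111], [15, 16, 62], [30, 23, 22], [14, 125, 90], [15, 18, 111], [15, 23, 90], [130, 15, 50]]
rib 332.0 (141, 210, 10, 46) ((441.4189758300781, 335.2980651855469), (119.37627410888672, 23.548131942749023), 8.201520919799805)
blade 6076.0 (130, 170, 50, 125) ((454.5707092285156, 325.85845947265625), (344.9176330566406, 136.4982147216797), 7.464947700500488)
cork 73.5 (137, 219, 5, 65) ((396.80450439453125, 359.03900146484375), (172.35194396972656, 7.021699905395508), 6.096022129058838)
cork 748.0 (142, 178, 31, 106) ((457.5731201171875, 319.56231689453125), (288.47515869140625, 83.2765121459961), 7.660212993621826)
(595, 796, 3)
```

View pics/crop0.png

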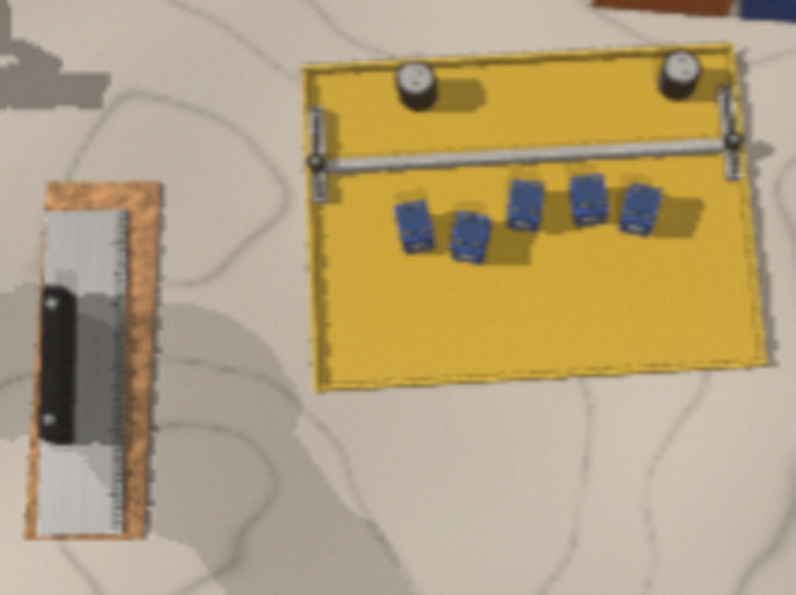

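The crop confirms the graduated edge faces the tray. Blade corners are at crop (47,211), (124,209), (123,534) and (38,535); the bar's near edge runs (327,172) to (722,152).

```bash
python3 - <<'E'
from h import *
f=load('top0.npz')
T=f['world_to_cam'];print('cam',-T[:3,:3].T@T[:3,3])
cr=lambda P:[(130+x/3.7-.4,125+y/3.4-.4) for x,y in P]
t=cast(f,cr([(303,65),(733,44),(768,365),(317,390)]),.010)[:,:2];print('tray',t.round(4).tolist(),t.mean(0))
b=cast(f,cr([(327,172),(722,152)]),.019)[:,:2]
print('bar near edge',b.round(4).tolist(),np.degrees(np.arctan2(-(b[1]-b[0])[0]*-1,-(b[1]-b[0])[1])))
r=cast(f,cr([(47,211),(124,209),(123,534),(38,535)]),.010)[:,:2]
print('blade',r.round(4).tolist(),r.mean(0),np.linalg.norm(r[0]-r[1]),np.linalg.norm(r[1]-r[2]),np.degrees(np.arctan2(*(r[1]-r[2])[::-1])))
rb=cast(f,cr([(43,287),(72,287),(70,442),(38,440)]),.050)[:,:2];print('rib',rb.round(4).tolist(),rb.mean(0))
# second view: scene, blade rectangle & rib
g=load('scene0.npz');im=g['frame'][120:320,200:440]
cv2.imwrite('pics/crop1.png',np.clip(cv2.resize(im,None,fx=3.3,fy=3,interpolation=cv2.INTER_CUBIC)[:,:,::-1]*1.0,0,255).astype(np.uint8))
E
```

```text
cam [2.86980011e-01 9.61855802e-04 1.16525579e+00]
tray [[0.7128, 0.1987], [0.7597, -0.1265], [0.4919, -0.1672], [0.444, 0.1577]] [0.60207677 0.01564492]
bar near edge [[0.62, 0.1689], [0.6622, -0.1225]] 8.238115333396312
blade [[0.5721, 0.3746], [0.5786, 0.3175], [0.3204, 0.2827], [0.3143, 0.343]] [0.44634099 0.32944187] 0.05746536604132208 0.2605984081439497 7.663112699026001
rib [[0.5016, 0.3555], [0.5034, 0.3349], [0.3843, 0.3191], [0.3838, 0.3415]] [0.44328359 0.33773495]
```

View pics/crop1.png

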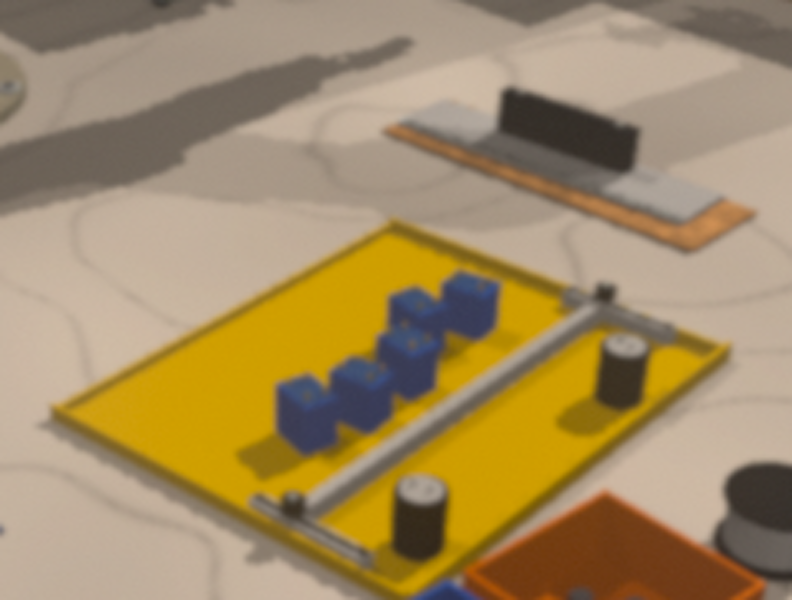

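Emit:
{"method": "step_arm", "body": {"moves": [85,-60,-30,10,0,0,0.3,85,-120,-60,20,0,0,0.6,85,-180,-95,30,0,0,0.9,85,-240,-130,50,0,0,1.2,85,-300,-160,70,0,0,1.5,85,-350,-187,90,0,0,1.8,85,-350,-187,100,0,0,2.1,85,-350,-187,100,0,0,2.4,85,-350,-187,100,0,0,2.765,85,-350,-187,100,0,0,2.765,85,-350,-187,100,0,0,2.765,85,-350,-187,100,0,0,2.765,85,-350,-187,100,0,0,2.765,85,-350,-187,100,0,0,2.765,85,-350,-187,100,0,0,2.765,85,-350,-187,100,0,0,2.765,85,-350,-187,100,0,0,2.765,85,-350,-187,100,0,0,2.765,85,-350,-187,100,0,0,2.765,85,-350,-187,100,0,0,2.765], "newtons": 60}}

```text
time: 2.1
ee_pos: [0.4446, 0.3409, 0.1308]
ee_rot: [[0.991, 0.133, -0.001], [0.133, -0.991, -0.001], [-0.001, 0.001, -1.0]]
contact_force: [0.2, -0.9, 0.0]
width: 0.996
grip_force: 0.0
```

```bash
python3 - <<'E'
from h import *
from plant import readout
s=readout.get_state();print(s['time'],s['ee_pos'],np.round(s['ee_rot'],3).tolist(),np.round(s['joints'],2))
f=grab('wrist');np.savez('wrist1.npz',**f);cv2.imwrite('pics/wrist1.png',f['frame'][:,:,::-1])
T=np.array(f['world_to_cam']);print(-T[:3,:3].T@T[:3,3])
E
```

```text
2.1 [0.44463827 0.34090079 0.13083907] [[0.991, 0.133, -0.001], [0.133, -0.991, -0.001], [-0.001, 0.001, -1.0]] [-1.22  0.36  0.64  1.71 -0.23  1.15 -1.95]
[0.51316373 0.35132514 0.274207  ]
```

View pics/wrist1.png

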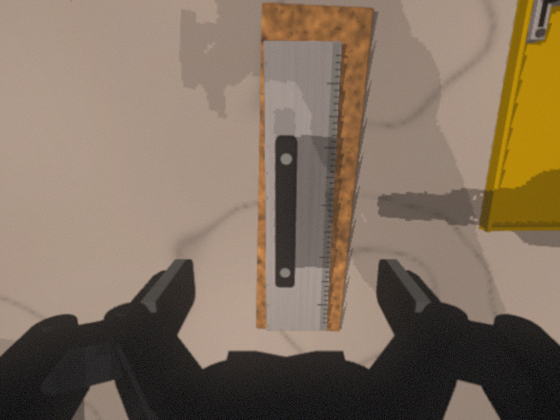

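The wrist view shows the rib at (276-297, 137-287), the blade at (265-342, 41-331) and the cork around them.

```bash
python3 - <<'E'
from h import *
f=load('wrist1.npz')
for n,P,z in [('rib',[(276,137),(297,137),(295,287),(276,287)],.05),('blade',[(265,41),(342,43),(328,331),(266,331)],.01),('cork',[(262,3),(373,10),(341,330),(257,328)],.005)]:
    r=cast(f,P,z)[:,:2];d=(r[0]+r[1]-r[2]-r[3])/2
    print(n,r.round(4).tolist(),r.mean(0).round(4),np.linalg.norm(r[0]-r[1]),np.linalg.norm(d),np.degrees(np.arctan2(d[1],d[0])))
E
```

```text
rib [[0.5016, 0.3563], [0.5036, 0.3416], [0.3856, 0.3263], [0.3836, 0.3416]] [0.4436 0.3414] 0.014860389946595297 0.11892766206857382 7.244786592066444
blade [[0.5695, 0.3744], [0.5759, 0.3156], [0.3185, 0.2822], [0.3103, 0.3437]] [0.4436 0.3289] 0.059167512964327 0.2602641262027059 7.0711223681781
cork [[0.5958, 0.38], [0.6022, 0.2956], [0.3178, 0.268], [0.3088, 0.353]] [0.4561 0.3241] 0.08455073454433168 0.28700035496963405 5.462434650997505
```

Emit:
{"method": "step_arm", "body": {"moves": [85,-1,0,30,0,0,0,85,-1,0,60,0,0,0,85,-1,0,90,0,0,0,85,-1,0,105,0,0,0,85,-1,0,115,0,0,0,85,-1,0,115,0,0,0,85,-1,0,115,0,0,0,0,-1,0,115,0,0,0,0,-1,0,115,0,0,0,0,-1,0,115,0,0,0,0,-1,0,115,0,0,0,0,-1,0,115,0,0,0,0,-1,0,115,0,0,0,0,-1,0,115,0,0,0,0,-1,0,115,0,0,0,0,-1,0,115,0,0,0], "newtons": 80}}

```text
time: 3.75
ee_pos: [0.4443, 0.3411, 0.0167]
ee_rot: [[0.991, 0.133, 0.0], [0.133, -0.991, 0.0], [0.0, -0.0, -1.0]]
contact_force: [-1.3, -0.1, 5.9]
width: 0.173
grip_force: 78.8
```

Emit:
{"method": "step_arm", "body": {"moves": [0,0,0,-10,0,0,0,0,0,0,-30,0,0,0,0,0,0,-60,0,0,0,0,0,0,-90,0,0,0,0,0,0,-100,0,0,0,0,0,20,-100,0,0,-0.1,0,2,50,-100,0,0,-0.22,0,3,80,-100,0,0,-0.34,0,3,110,-100,0,0,-0.46,0,4,140,-100,0,0,-0.59,0,5,170,-100,0,0,-0.72,0,6,200,-100,0,0,-0.85,0,6,230,-100,0,0,-0.98,0,7,260,-100,0,0,-1.11,0,8,290,-100,0,0,-1.24,0,8,315,-100,0,0,-1.37,0,9,332,-100,0,0,-1.48,0,9,342,-100,0,0,-1.56,0,9,342,-100,0,0,-1.582,0,9,342,-100,0,0,-1.582]}}

```text
time: 5.75
ee_pos: [0.4981, 0.0035, 0.1158]
ee_rot: [[-0.143, 0.99, -0.001], [0.99, 0.143, 0.0], [0.0, -0.001, -1.0]]
contact_force: [-0.1, -0.2, -2.3]
width: 0.175
grip_force: 78.1
```

```bash
python3 - <<'E'
from h import *
from plant import readout
for n in ['wrist','top']:
    f=grab(n);np.savez(n+'2.npz',**f);cv2.imwrite(f'pics/{n}2.png',f['frame'][:,:,::-1])
s=readout.get_state();print(s['time'],s['ee_pos'],np.round(s['ee_rot'],3).tolist(),np.round(s['joints'],2),s['contact_force'],s['wrist_torque'],s['width'])
E
```

```text
5.85 [0.49820503 0.00418835 0.11593919] [[-0.144, 0.99, -0.001], [0.99, 0.144, 0.0], [0.0, -0.001, -1.0]] [-0.59  0.23  0.59  1.89 -0.14  1.07  0.2 ] [-0.30483071  0.5256421  -2.0697084 ] [ 0.00716546  0.04943755 -0.00028512] 0.18144236899577007
```

View pics/wrist2.png

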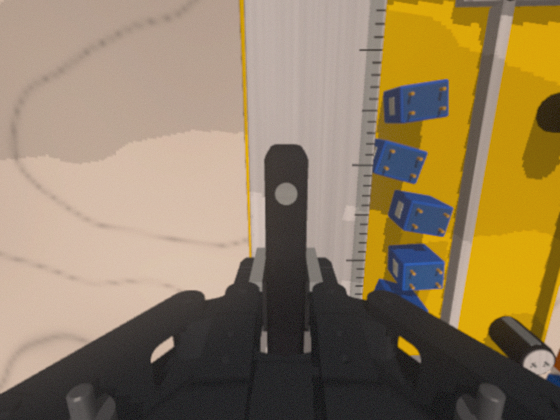

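Wrist view: the ruler is held squarely by the rib. Its working edge runs (385,0)–(360,290), the bar's near edge about (495,15)–(450,310), and the front lip is at column 245.

```bash
python3 - <<'E'
from h import *
f=load('wrist2.npz');im=f['frame'];hsv=cv2.cvtColor(im,cv2.COLOR_RGB2HSV)
y=(hsv[...,0]>18)&(hsv[...,0]<32)&(hsv[...,1]>150)
# bar near edge: per row first non-yellow, unsaturated pixel in cols 440..510 after yellow
P=[];Q=[];L=[]
for r in range(30,310,5):
    g=(~y[r])&(hsv[r,:,1]<80)
    for c in range(440,515):
        if g[c:c+6].all() and y[r,c-3:c-1].all(): P.append((c-.5,r));break
    for c in range(350,392):
        if y[r,c:c+4].all() and not y[r,c-4:c-1].any(): Q.append((c-.5,r));break
    for c in range(235,256):
        if y[r,c:c+2].all(): L.append((c-.5,r));break
def fit(n,P,z):
    w=cast(f,P,z)[:,:2].astype(np.float32);vx,vy,x0,y0=cv2.fitLine(w,cv2.DIST_HUBER,0,.001,.001).ravel()
    if vy<0: vx,vy=-vx,-vy
    u=np.array([vy,-vx]);print(n,len(P),'normal yaw deg',np.degrees(np.arctan2(-vx,vy)).round(2),'mid',x0,y0)
    return u,np.array([x0,y0])
ub,pb=fit('bar',P,.019);fit('lip out',L,.009)
ur,pr=fit('ruler',Q,.1045)
ee=np.array([.4982,.0042]);print('ruler edge ahead of TCP',(pr-ee)@ur,'bar face ahead of TCP',(pb-ee)@ub)
E
```

```text
bar 54 normal yaw deg 8.36 mid 0.6296654 0.056666676
lip out 45 normal yaw deg 8.31 mid 0.45804104 0.05172777
ruler 48 normal yaw deg 7.92 mid 0.53396714 0.0574683
ruler edge ahead of TCP 0.042763109482321815 bar face ahead of TCP 0.13769830302499042
```

Emit:
{"method": "step_arm", "body": {"moves": [0,0,0,20,0,0,0,0,0,0,45,0,0,0,0,0,0,70,0,0,0,0,0,0,85,0,0,0,0,0,0,92,0,0,0,0,0,0,97,0,0,0,0,0,0,98,0,0,0,0,0,0,98,0,0,0,0,0,0,98,0,0,0]}}

```text
time: 6.75
ee_pos: [0.4991, 0.0032, 0.019]
ee_rot: [[-0.144, 0.99, 0.001], [0.99, 0.144, 0.0], [0.0, 0.001, -1.0]]
contact_force: [-0.0, 0.4, -1.6]
width: 0.18
grip_force: 78.1
```

```bash
cat > st.py <<'E'
from plant import readout
import numpy as np
s=readout.get_state();R=np.array(s['ee_rot'])
print(s['time'],np.round(s['ee_pos'],4),'yaw',np.degrees(np.arctan2(R[1,1],R[0,1])).round(3),'F tool',(R.T@s['contact_force']).round(2),'T world',np.round(s['wrist_torque'],3),s['grip_force'])
E
python3 st.py; python3 - <<'E'
from h import *
f=grab('scene');im=f['frame'][120:320,200:440]
cv2.imwrite('pics/crop3.png',cv2.resize(im,None,fx=3.3,fy=3,interpolation=cv2.INTER_CUBIC)[:,:,::-1])
E
```

```text
6.75 [0.4991 0.0032 0.019 ] yaw 8.301 F tool [0.44 0.03 1.65] T world [-0.007  0.069  0.007] 78.113032579422
```

View pics/crop3.png

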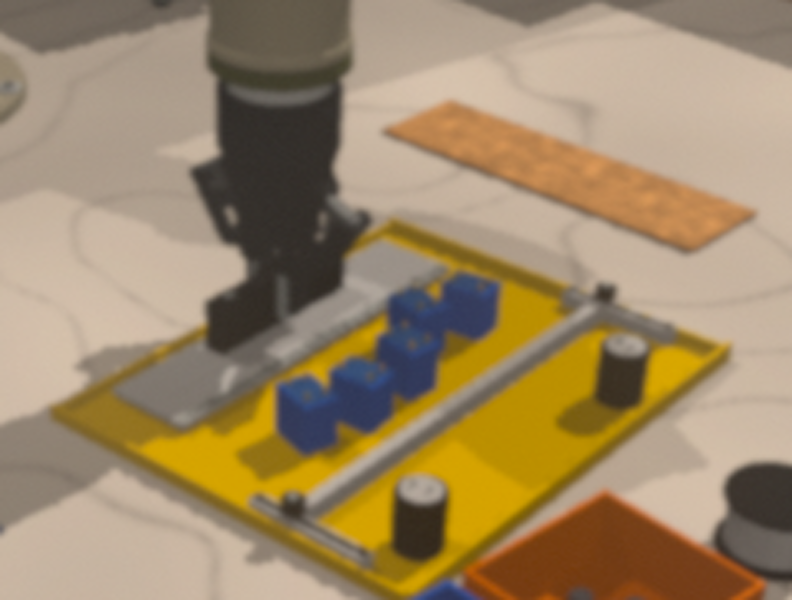

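Ruler is in the tray, flat behind the row and clear of the lip. Pushing.

Emit:
{"method": "step_arm", "body": {"moves": [0,0,2,1.5,0,0,0,0,0,5,1.5,0,0,0,0,0,8,1.5,0,0,0,0,0,10,1.5,0,0,0,0,0,12.5,1.5,0,0,0,0,0,15,1.5,0,0,0,0,0,17.5,1.5,0,0,0,0,0,20,1.5,0,0,0,0,0,22.5,1.5,0,0,0,0,0,25,1.5,0,0,0,0,0,27.5,1.5,0,0,0,0,0,30,1.5,0,0,0,0,0,32.5,1.5,0,0,0,0,0,35,1.5,0,0,0,0,0,37.5,1.5,0,0,0,0,0,40,1.5,0,0,0,0,0,42.5,1.5,0,0,0,0,0,45,1.5,0,0,0,0,0,47.5,1.5,0,0,0,0,0,50,1.5,0,0,0]}}

```text
time: 8.8
ee_pos: [0.5482, 0.0104, 0.0168]
ee_rot: [[-0.145, 0.99, -0.0], [0.99, 0.145, -0.0], [-0.0, -0.0, -1.0]]
contact_force: [-0.3, 0.1, -2.6]
width: 0.172
grip_force: 78.1
```

```bash
python3 st.py
```

```text
8.8 [0.5482 0.0104 0.0168] yaw 8.309 F tool [ 0.13 -0.33  2.65] T world [-0.051  0.203 -0.004] 78.1054151058197
```

Emit:
{"method": "step_arm", "body": {"moves": [0,0,1,0,0,0,0,0,0,2,0,0,0,0,0,0,3,0,0,0,0,0,0,4,0,0,0,0,0,0,5,0,0,0,0,0,0,6,0,0,0,0,0,0,7,0,0,0,0,0,0,7.5,0,0,0,0,0,0,8,0,0,0,0,0,0,8.5,0,0,0,0,0,0,8.5,0,0,0,0]}}

```text
time: 9.9
ee_pos: [0.5566, 0.0116, 0.0168]
ee_rot: [[-0.145, 0.989, 0.0], [0.989, 0.145, -0.0], [-0.0, 0.0, -1.0]]
contact_force: [-0.1, -0.6, -2.3]
width: 0.174
grip_force: 78.1
```

```bash
python3 st.py
```

```text
9.9 [0.5566 0.0116 0.0168] yaw 8.311 F tool [-0.56 -0.21  2.29] T world [-0.03   0.139  0.003] 78.06226015090942
```

Emit:
{"method": "step_arm", "body": {"moves": [0,0,0.3,0,0,0,0,0,0,0.6,0,0,0,0,0,0,0.9,0,0,0,0,0,0,1.2,0,0,0,0,0,0,1.5,0,0,0,0,0,0,1.5,0,0,0,0]}}

```text
time: 10.5
ee_pos: [0.558, 0.0118, 0.0168]
ee_rot: [[-0.145, 0.989, -0.0], [0.989, 0.145, -0.0], [-0.0, -0.0, -1.0]]
contact_force: [-0.8, 0.8, -1.9]
width: 0.174
grip_force: 78.1
```

Emit:
{"method": "step_arm", "body": {"moves": [0,0,0.3,0,0,0,0,0,0,0.6,0,0,0,0,0,0,0.9,0,0,0,0,0,0,1.2,0,0,0,0,0,0,1.2,0,0,0,0]}}

```text
time: 11.0
ee_pos: [0.5592, 0.012, 0.0168]
ee_rot: [[-0.145, 0.989, -0.0], [0.989, 0.145, -0.0], [-0.0, -0.0, -1.0]]
contact_force: [-0.8, -0.9, -3.3]
width: 0.176
grip_force: 78.1
```

```bash
python3 st.py;python3 - <<'E'
from h import *
f=grab('wrist');np.savez('wrist4.npz',**f);cv2.imwrite('pics/wrist4.png',f['frame'][:,:,::-1])
E
```

```text
11.0 [0.5592 0.012  0.0168] yaw 8.314 F tool [-0.81 -0.89  3.33] T world [0.052 0.073 0.007] 78.05941700935364
```

View pics/wrist4.png

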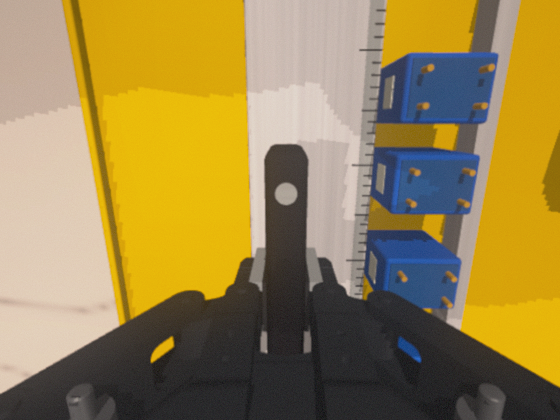

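Capacitors at (437,88), (425,180) and (410,268) are all on the ruler edge and close to the bar. The lowest one is still slightly skewed.

Emit:
{"method": "step_arm", "body": {"moves": [0,0,0.2,0,0,0,0,0,0,0.4,0,0,0,0,0,0,0.6,0,0,0,0,0,0,0.8,0,0,0,0,0,0,0.8,0,0,0,0]}}

```text
time: 11.55
ee_pos: [0.5599, 0.0121, 0.0168]
ee_rot: [[-0.145, 0.99, -0.0], [0.99, 0.145, -0.0], [-0.0, -0.0, -1.0]]
contact_force: [-0.6, -0.0, -1.7]
width: 0.174
grip_force: 78.1
```

Emit:
{"method": "step_arm", "body": {"moves": [0,0,0.2,0,0,0,0,0,0,0.4,0,0,0,0,0,0,0.6,0,0,0,0,0,0,0.6,0,0,0,0]}}

```text
time: 11.95
ee_pos: [0.5605, 0.0122, 0.0168]
ee_rot: [[-0.145, 0.989, -0.0], [0.989, 0.145, -0.0], [-0.0, -0.0, -1.0]]
contact_force: [-1.8, 0.2, -1.4]
width: 0.177
grip_force: 78.1
```

```bash
python3 st.py
```

```text
11.95 [0.5605 0.0122 0.0168] yaw 8.311 F tool [ 0.43 -1.77  1.44] T world [-0.034  0.132  0.056] 78.05708885192871
```

Emit:
{"method": "step_arm", "body": {"moves": [0,0,0.15,0,0,0,0,0,0,0.3,0,0,0,0,0,0,0.3,0,0,0,0]}}

```text
time: 12.25
ee_pos: [0.5608, 0.0122, 0.0168]
ee_rot: [[-0.145, 0.989, -0.0], [0.989, 0.145, -0.0], [-0.0, -0.0, -1.0]]
contact_force: [-1.2, 0.7, -2.3]
width: 0.171
grip_force: 78.1
```

```bash
python3 st.py
```

```text
12.25 [0.5608 0.0122 0.0168] yaw 8.311 F tool [ 0.86 -1.09  2.3 ] T world [-0.043  0.172  0.005] 78.06956648826599
```

Emit:
{"method": "step_arm", "body": {"moves": [0,0,0.15,0,0,0,0,0,0,0.3,0,0,0,0,0,0,0.3,0,0,0,0]}}

```text
time: 12.55
ee_pos: [0.5611, 0.0123, 0.0168]
ee_rot: [[-0.145, 0.99, -0.0], [0.99, 0.145, -0.0], [-0.0, -0.0, -1.0]]
contact_force: [-0.5, 0.5, -1.4]
width: 0.179
grip_force: 78.1
```

```bash
python3 st.py
```

```text
12.55 [0.5611 0.0123 0.0168] yaw 8.31 F tool [ 0.58 -0.46  1.39] T world [-0.053  0.15  -0.022] 78.07654738426208
```

Emit:
{"method": "step_arm", "body": {"moves": [0,0,0.2,0,0,0,0,0,0,0.4,0,0,0,0,0,0,0.4,0,0,0,0]}}

```text
time: 12.85
ee_pos: [0.5615, 0.0124, 0.0168]
ee_rot: [[-0.145, 0.989, -0.0], [0.989, 0.145, -0.0], [-0.0, -0.0, -1.0]]
contact_force: [-0.9, -0.1, -2.5]
width: 0.175
grip_force: 78.1
```

Emit:
{"method": "step_arm", "body": {"moves": [0,0,0.2,0,0,0,0,0,0,0.4,0,0,0,0,0,0,0.4,0,0,0,0]}}

```text
time: 13.15
ee_pos: [0.5619, 0.0124, 0.0168]
ee_rot: [[-0.145, 0.989, -0.0], [0.989, 0.145, -0.0], [-0.0, -0.0, -1.0]]
contact_force: [-0.9, -0.7, -2.3]
width: 0.176
grip_force: 78.1
```

```bash
python3 st.py
```

```text
13.15 [0.5619 0.0124 0.0168] yaw 8.311 F tool [-0.55 -0.98  2.25] T world [-0.044  0.178  0.013] 78.05972099304199
```

Emit:
{"method": "step_arm", "body": {"moves": [0,0,0.2,0,0,0,0,0,0,0.4,0,0,0,0,0,0,0.4,0,0,0,0]}}

```text
time: 13.45
ee_pos: [0.5623, 0.0124, 0.0168]
ee_rot: [[-0.145, 0.99, -0.0], [0.99, 0.145, -0.0], [-0.0, -0.0, -1.0]]
contact_force: [-0.3, -0.8, -3.0]
width: 0.178
grip_force: 78.1
```

Emit:
{"method": "step_arm", "body": {"moves": [0,0,0.2,0,0,0,0,0,0,0.4,0,0,0,0,0,0,0.4,0,0,0,0]}}

```text
time: 13.75
ee_pos: [0.5627, 0.0125, 0.0168]
ee_rot: [[-0.145, 0.989, 0.0], [0.989, 0.145, -0.0], [-0.0, 0.0, -1.0]]
contact_force: [-0.7, 0.0, -2.3]
width: 0.175
grip_force: 78.1
```

```bash
python3 st.py; python3 - <<'E'
from h import *
f=grab('wrist');np.savez('wrist5.npz',**f);cv2.imwrite('pics/wrist5.png',f['frame'][:,:,::-1])
E
```

```text
13.75 [0.5627 0.0125 0.0168] yaw 8.313 F tool [ 0.13 -0.66  2.26] T world [-0.034  0.121  0.002] 78.05991768836975
```

View pics/wrist5.png

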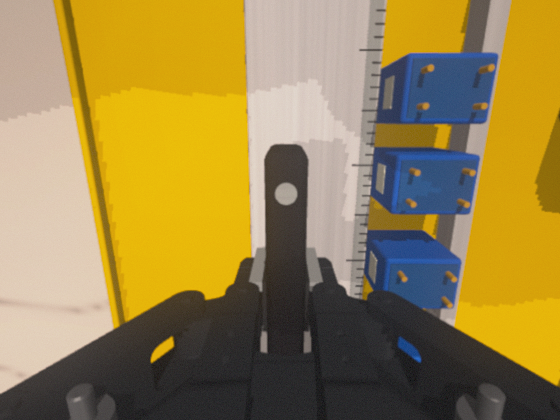

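The capacitors look square against the ruler, with the bar now at cols 470-505 just behind their tops. I'll measure the remaining gap.

```bash
python3 - <<'E'
from h import *
f=load('wrist5.npz');im=f['frame'];hsv=cv2.cvtColor(im,cv2.COLOR_RGB2HSV)
y=(hsv[...,0]>18)&(hsv[...,0]<32)&(hsv[...,1]>150)
P=[]
for r in list(range(3,50,3))+list(range(126,146,3)):
    for c in range(440,490):
        if y[r,c-4:c].all() and not y[r,c:c+6].any(): P.append((c-.5,r));break
print(P)
Q=[]
for r in list(range(3,50,3))+list(range(126,146,3))+list(range(215,228,3)):
    for c in range(350,392):
        if y[r,c:c+4].all() and not y[r,c-4:c-1].any(): Q.append((c-.5,r));break
ee=np.array([.5627,.0125]);u=np.array([.9894,.1449])
b=(cast(f,P,.019)[:,:2]-ee)@u*1000;q=(cast(f,Q,.0095)[:,:2]-ee)@u*1000
print(b.round(1),q.round(1))
E
```

```text
[(469.5, 3), (469.5, 6), (469.5, 9), (468.5, 12), (468.5, 15), (467.5, 18), (467.5, 21), (466.5, 24), (466.5, 27), (465.5, 30), (465.5, 33), (464.5, 36), (464.5, 39), (463.5, 42), (463.5, 45), (462.5, 48), (451.5, 126), (450.5, 129), (450.5, 132), (449.5, 135), (449.5, 138), (449.5, 141), (448.5, 144)]
[72.6 72.7 72.9 72.7 72.9 72.7 72.9 72.6 72.8 72.6 72.8 72.6 72.7 72.5
 72.7 72.5 72.7 72.4 72.6 72.4 72.6 72.8 72.5] [42.6 42.7 42.3 42.4 42.5 42.7 42.3 42.  42.5 42.6 42.3 42.4 42.5 42.6
 42.3 42.4 42.5 42.6 42.3 42.4 42.5 42.1 42.3 42.  42.1 42.2 41.8 42. ]
```

Emit:
{"method": "step_arm", "body": {"moves": [0,0,0.2,0,0,0,0,0,0,0.4,0,0,0,0,0,0,0.6,0,0,0,0,0,0,0.8,0,0,0,0,0,0,1.0,0,0,0,0]}}

```text
time: 14.3
ee_pos: [0.5637, 0.0126, 0.0168]
ee_rot: [[-0.145, 0.989, -0.0], [0.989, 0.145, -0.0], [-0.0, -0.0, -1.0]]
contact_force: [-1.1, 0.0, -1.9]
width: 0.178
grip_force: 78.1
```

```bash
python3 st.py
```

```text
14.3 [0.5637 0.0126 0.0168] yaw 8.311 F tool [ 0.17 -1.09  1.91] T world [-0.011  0.226 -0.024] 78.13867807388306
```

Emit:
{"method": "step_arm", "body": {"moves": [0,0,0.2,0,0,0,0,0,0,0.4,0,0,0,0,0,0,0.6,0,0,0,0,0,0,0.8,0,0,0,0]}}

```text
time: 14.7
ee_pos: [0.5645, 0.0128, 0.0168]
ee_rot: [[-0.145, 0.99, -0.0], [0.99, 0.145, -0.0], [-0.0, -0.0, -1.0]]
contact_force: [-1.3, -0.0, -2.0]
width: 0.175
grip_force: 78.1
```

```bash
python3 st.py
```

```text
14.7 [0.5645 0.0128 0.0168] yaw 8.309 F tool [ 0.19 -1.33  2.04] T world [-0.013  0.261 -0.039] 78.14006924629211
```

Emit:
{"method": "step_arm", "body": {"moves": [0,0,0.2,0,0,0,0,0,0,0.4,0,0,0,0,0,0,0.6,0,0,0,0]}}

```text
time: 15.0
ee_pos: [0.5651, 0.0128, 0.0168]
ee_rot: [[-0.145, 0.989, -0.0], [0.989, 0.145, -0.0], [-0.0, -0.0, -1.0]]
contact_force: [-1.0, -0.1, -1.7]
width: 0.177
grip_force: 78.0
```

```bash
python3 st.py
```

```text
15.0 [0.5651 0.0128 0.0168] yaw 8.31 F tool [ 0.06 -0.96  1.72] T world [-0.071  0.221  0.027] 78.04320931434631
```

Emit:
{"method": "step_arm", "body": {"moves": [0,0,0.2,0,0,0,0,0,0,0.4,0,0,0,0,0,0,0.6,0,0,0,0]}}

```text
time: 15.3
ee_pos: [0.5657, 0.0129, 0.0168]
ee_rot: [[-0.145, 0.99, -0.0], [0.99, 0.145, -0.0], [-0.0, -0.0, -1.0]]
contact_force: [-0.9, 0.2, -1.6]
width: 0.172
grip_force: 78.1
```

```bash
python3 st.py
```

```text
15.3 [0.5657 0.0129 0.0168] yaw 8.309 F tool [ 0.3  -0.9   1.61] T world [-0.108  0.223 -0.028] 78.14148902893066
```

Emit:
{"method": "step_arm", "body": {"moves": [0,0,0.2,0,0,0,0,0,0,0.4,0,0,0,0,0,0,0.6,0,0,0,0]}}

```text
time: 15.6
ee_pos: [0.5662, 0.013, 0.0168]
ee_rot: [[-0.145, 0.989, -0.0], [0.989, 0.145, -0.0], [-0.0, -0.0, -1.0]]
contact_force: [-1.1, -0.9, -1.8]
width: 0.173
grip_force: 78.0
```

```bash
python3 st.py
```

```text
15.6 [0.5662 0.013  0.0168] yaw 8.311 F tool [-0.72 -1.25  1.85] T world [-0.023  0.217 -0.044] 78.04923892021179
```

Emit:
{"method": "step_arm", "body": {"moves": [0,0,0.2,0,0,0,0,0,0,0.4,0,0,0,0,0,0,0.6,0,0,0,0]}}

```text
time: 15.9
ee_pos: [0.5668, 0.0131, 0.0168]
ee_rot: [[-0.145, 0.989, -0.0], [0.989, 0.145, -0.0], [-0.0, -0.0, -1.0]]
contact_force: [-0.3, 0.9, -3.1]
width: 0.177
grip_force: 78.1
```

```bash
python3 st.py
```

```text
15.9 [0.5668 0.0131 0.0168] yaw 8.313 F tool [ 0.93 -0.18  3.14] T world [-0.064  0.271 -0.   ] 78.13066720962524
```

Emit:
{"method": "step_arm", "body": {"moves": [0,0,0.2,0,0,0,0,0,0,0.4,0,0,0,0,0,0,0.6,0,0,0,0]}}

```text
time: 16.2
ee_pos: [0.5674, 0.0132, 0.0168]
ee_rot: [[-0.145, 0.989, -0.0], [0.989, 0.145, -0.0], [-0.0, -0.0, -1.0]]
contact_force: [-1.4, 0.1, -2.3]
width: 0.177
grip_force: 78.1
```

```bash
python3 st.py;python3 - <<'E'
from h import *
f=grab('top');np.savez('top6.npz',**f);im=f['frame'][130:245,205:345]
cv2.imwrite('pics/top6.png',np.clip(cv2.resize(im,None,fx=5,fy=5,interpolation=cv2.INTER_CUBIC)[:,:,::-1]*1.5,0,255).astype(np.uint8))
E
```

```text
16.2 [0.5674 0.0132 0.0168] yaw 8.311 F tool [ 0.35 -1.4   2.26] T world [-0.018  0.247 -0.013] 78.06792855262756
```

View pics/top6.png

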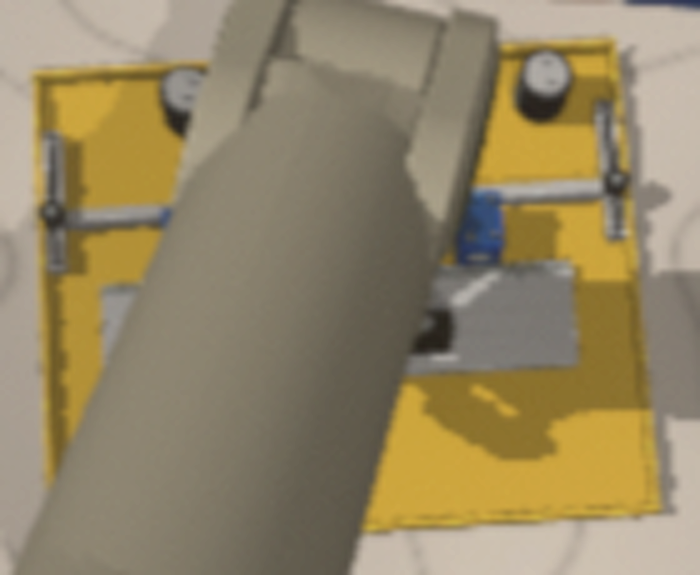

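The arm hides most of the row. The right-hand capacitor at (480,228) is now at the bar, so contact should be close; I continue by force.

Emit:
{"method": "step_arm", "body": {"moves": [0,0,0.2,0,0,0,0,0,0,0.4,0,0,0,0,0,0,0.6,0,0,0,0]}}

```text
time: 16.55
ee_pos: [0.568, 0.0133, 0.0168]
ee_rot: [[-0.145, 0.989, -0.0], [0.989, 0.145, -0.0], [-0.0, -0.0, -1.0]]
contact_force: [0.0, -0.6, -2.3]
width: 0.175
grip_force: 78.1
```

```bash
python3 st.py
```

```text
16.55 [0.568  0.0133 0.0168] yaw 8.311 F tool [-0.62 -0.07  2.31] T world [-0.007  0.221  0.026] 78.09624195098877
```

Emit:
{"method": "step_arm", "body": {"moves": [0,0,0.2,0,0,0,0,0,0,0.4,0,0,0,0,0,0,0.6,0,0,0,0]}}

```text
time: 16.85
ee_pos: [0.5686, 0.0133, 0.0168]
ee_rot: [[-0.144, 0.99, -0.0], [0.99, 0.144, -0.0], [-0.0, -0.0, -1.0]]
contact_force: [-0.5, 0.5, -1.3]
width: 0.185
grip_force: 78.1
```

```bash
python3 st.py
```

```text
16.85 [0.5686 0.0133 0.0168] yaw 8.308 F tool [ 0.6  -0.45  1.31] T world [-0.051  0.226  0.011] 78.05362701416016
```

Emit:
{"method": "step_arm", "body": {"moves": [0,0,0.2,0,0,0,0,0,0,0.4,0,0,0,0,0,0,0.6,0,0,0,0]}}

```text
time: 17.15
ee_pos: [0.5689, 0.0134, 0.0167]
ee_rot: [[-0.145, 0.989, -0.001], [0.989, 0.145, -0.0], [-0.0, -0.001, -1.0]]
contact_force: [-2.1, -0.9, -1.2]
width: 0.173
grip_force: 78.2
```

```bash
python3 st.py
```

```text
17.15 [0.5689 0.0134 0.0167] yaw 8.315 F tool [-0.59 -2.25  1.18] T world [-0.129  0.588  0.109] 78.15099120140076
```

Contact. Small steps now.

Emit:
{"method": "step_arm", "body": {"moves": [0,0,0.1,0,0,0,0,0,0,0.2,0,0,0,0,0,0,0.2,0,0,0,0]}}

```text
time: 17.45
ee_pos: [0.569, 0.0134, 0.0166]
ee_rot: [[-0.145, 0.989, -0.001], [0.989, 0.145, -0.0], [-0.0, -0.001, -1.0]]
contact_force: [-3.2, -1.1, -1.1]
width: 0.173
grip_force: 78.2
```

```bash
python3 st.py
```

```text
17.45 [0.569  0.0134 0.0166] yaw 8.312 F tool [-0.6  -3.32  1.07] T world [-0.241  0.768  0.224] 78.21337938308716
```

Emit:
{"method": "step_arm", "body": {"moves": [0,0,0.1,0,0,0,-0.001,0,0,0.2,0,0,0,-0.002,0,0,0.2,0,0,0,-0.002]}}

```text
time: 17.75
ee_pos: [0.5693, 0.0133, 0.0166]
ee_rot: [[-0.146, 0.989, -0.001], [0.989, 0.146, -0.0], [-0.0, -0.001, -1.0]]
contact_force: [-4.3, -1.7, -1.2]
width: 0.176
grip_force: 78.2
```

```bash
python3 st.py
```

```text
17.75 [0.5693 0.0133 0.0166] yaw 8.424 F tool [-1.05 -4.52  1.19] T world [-0.364  1.03   0.235] 78.19818377494812
```

Emit:
{"method": "step_arm", "body": {"moves": [0,0,0.1,0,0,0,-0.001,0,0,0.1,0,0,0,-0.003,0,0,0.1,0,0,0,-0.003,0,0,0.1,0,0,0,-0.003]}}

```text
time: 18.15
ee_pos: [0.5694, 0.0133, 0.0166]
ee_rot: [[-0.149, 0.989, -0.001], [0.989, 0.149, -0.0], [-0.0, -0.001, -1.0]]
contact_force: [-3.6, -2.3, -1.0]
width: 0.169
grip_force: 78.2
```

```bash
python3 st.py
```

```text
18.15 [0.5694 0.0133 0.0166] yaw 8.577 F tool [-1.71 -3.85  0.98] T world [-0.442  1.076  0.143] 78.21968793869019
```

Emit:
{"method": "step_arm", "body": {"moves": [0,0,0.1,0,0,0,-0.001,0,0,0.2,0,0,0,-0.003,0,0,0.2,0,0,0,-0.003,0,0,0.2,0,0,0,-0.003]}}

```text
time: 18.55
ee_pos: [0.5693, 0.0133, 0.0166]
ee_rot: [[-0.152, 0.988, -0.001], [0.988, 0.152, -0.0], [0.0, -0.001, -1.0]]
contact_force: [-5.1, -1.5, -0.2]
width: 0.174
grip_force: 78.4
```

```bash
python3 st.py
```

```text
18.55 [0.5693 0.0133 0.0166] yaw 8.731 F tool [-0.66 -5.29  0.19] T world [-0.406  1.26  -0.026] 78.3778166770935
```

Emit:
{"method": "step_arm", "body": {"moves": [0,0,0.1,0,0,0,0,0,0,0.2,0,0,0,0,0,0,0.3,0,0,0,0,0,0,0.4,0,0,0,0,0,0,0.4,0,0,0,0]}}

```text
time: 19.05
ee_pos: [0.5694, 0.0134, 0.0165]
ee_rot: [[-0.152, 0.988, -0.002], [0.988, 0.152, -0.0], [0.0, -0.002, -1.0]]
contact_force: [-7.1, -2.2, 0.5]
width: 0.172
grip_force: 78.4
```

```bash
python3 st.py
```

```text
19.05 [0.5694 0.0134 0.0165] yaw 8.728 F tool [-1.13 -7.39 -0.47] T world [-0.373  1.5   -0.02 ] 78.44232559204102
```

Emit:
{"method": "step_arm", "body": {"moves": [0,0,0.1,0,0,0,0,0,0,0.2,0,0,0,0,0,0,0.3,0,0,0,0,0,0,0.4,0,0,0,0,0,0,0.4,0,0,0,0]}}

```text
time: 19.55
ee_pos: [0.5694, 0.0134, 0.0163]
ee_rot: [[-0.152, 0.988, -0.003], [0.988, 0.152, -0.0], [0.0, -0.003, -1.0]]
contact_force: [-7.8, -2.4, 0.9]
width: 0.177
grip_force: 78.5
```

```bash
python3 st.py
```

```text
19.55 [0.5694 0.0134 0.0163] yaw 8.725 F tool [-1.15 -8.07 -0.87] T world [-0.359  1.757 -0.061] 78.51617932319641
```

Emit:
{"method": "step_arm", "body": {"moves": [0,0,0.1,0,0,0,0,0,0,0.2,0,0,0,0,0,0,0.3,0,0,0,0,0,0,0.4,0,0,0,0,0,0,0.5,0,0,0,0,0,0,0.5,0,0,0,0,0,0,0.5,0,0,0,0]}}

```text
time: 20.25
ee_pos: [0.5694, 0.0134, 0.0162]
ee_rot: [[-0.152, 0.988, -0.004], [0.988, 0.152, -0.0], [0.001, -0.004, -1.0]]
contact_force: [-9.5, -1.4, 1.7]
width: 0.179
grip_force: 78.6
```

```bash
python3 st.py
```

```text
20.25 [0.5694 0.0134 0.0162] yaw 8.721 F tool [ 0.1  -9.59 -1.67] T world [-0.382  2.056 -0.09 ] 78.6138653755188
```

Emit:
{"method": "step_arm", "body": {"moves": [0,0,0.1,0,0,0,0.0005,0,0,0.2,0,0,0,0.001,0,0,0.3,0,0,0,0.001,0,0,0.3,0,0,0,0.001,0,0,0.3,0,0,0,0.001,0,0,0.3,0,0,0,0.001]}}

```text
time: 20.85
ee_pos: [0.5694, 0.0135, 0.0161]
ee_rot: [[-0.151, 0.989, -0.004], [0.989, 0.151, -0.0], [0.001, -0.004, -1.0]]
contact_force: [-9.8, -1.6, 0.1]
width: 0.174
grip_force: 78.7
```

```bash
python3 st.py
```

```text
20.85 [0.5694 0.0135 0.0161] yaw 8.666 F tool [-0.06 -9.97 -0.1 ] T world [-0.454  2.198 -0.013] 78.6849582195282
```

Emit:
{"method": "step_arm", "body": {"moves": [0,0,0.1,0,0,0,0,0,0,0.2,0,0,0,0,0,0,0.3,0,0,0,0,0,0,0.3,0,0,0,0,0,0,0.3,0,0,0,0,0,0,0.3,0,0,0,0.001,0,0,0.3,0,0,0,0.001,0,0,0.3,0,0,0,0.001,0,0,0.3,0,0,0,0.001,0,0,0.3,0,0,0,0]}}

```text
time: 21.85
ee_pos: [0.5694, 0.0135, 0.016]
ee_rot: [[-0.151, 0.989, -0.005], [0.989, 0.151, -0.0], [0.001, -0.005, -1.0]]
contact_force: [-10.7, -1.9, 1.9]
width: 0.175
grip_force: 78.8
```

```bash
python3 st.py; python3 - <<'E'
from h import *
f=grab('wrist');np.savez('wrist7.npz',**f);im=f['frame'];hsv=cv2.cvtColor(im,cv2.COLOR_RGB2HSV)
y=(hsv[...,0]>18)&(hsv[...,0]<32)&(hsv[...,1]>150)
b=(hsv[...,0]>100)&(hsv[...,0]<130)&(hsv[...,1]>120)
u=np.array([.9892,.1465]);v=np.array([-.1465,.9892]);ee=np.array([.5694,.0135])
# bar-side top edge of each visible cap: last blue column in each row
pts=[]
for r in range(40,305,3):
    c=np.flatnonzero(b[r,380:520])
    if len(c)>40: pts.append((380+c[-1]+.5,r))
w=cast(f,pts,.041)[:,:2]-ee
for p,q in zip(pts,w): print(p,(q@u*1000).round(1),(q@v*1000).round(1),end='; ')
E
```

```text
21.85 [0.5694 0.0135 0.016 ] yaw 8.665 F tool [ -0.24 -10.9   -1.86] T world [-0.381  2.433 -0.015] 78.76570701599121
(np.float64(497.5), 55) 72.6 92.6; (np.float64(497.5), 58) 72.8 91.7; (np.float64(497.5), 61) 72.9 90.7; (np.float64(496.5), 64) 72.8 89.8; (np.float64(479.5), 67) 67.1 88.9; (np.float64(478.5), 70) 67.0 87.9; (np.float64(495.5), 73) 73.0 86.9; (np.float64(494.5), 76) 72.9 85.9; (np.float64(494.5), 79) 73.1 85.0; (np.float64(493.5), 82) 72.9 84.0; (np.float64(492.5), 85) 72.7 83.0; (np.float64(492.5), 88) 72.9 82.0; (np.float64(491.5), 91) 72.8 81.0; (np.float64(491.5), 94) 73.0 80.0; (np.float64(490.5), 97) 72.8 79.0; (np.float64(490.5), 100) 73.0 78.0; (np.float64(489.5), 103) 72.8 77.0; (np.float64(472.5), 106) 67.0 76.0; (np.float64(471.5), 109) 66.8 75.0; (np.float64(487.5), 112) 72.7 73.9; (np.float64(487.5), 115) 72.9 72.9; (np.float64(486.5), 118) 72.7 71.8; (np.float64(485.5), 121) 72.6 70.8; (np.float64(448.5), 151) 60.8 60.0; (np.float64(463.5), 154) 66.6 58.9; (np.float64(478.5), 157) 72.4 57.8; (np.float64(479.5), 160) 72.9 56.6; (np.float64(478.5), 163) 
[... 707 characters left out ...]
435.5), 241) 60.9 23.7; (np.float64(438.5), 244) 62.3 22.4; (np.float64(442.5), 247) 64.1 21.1; (np.float64(446.5), 250) 65.9 19.8; (np.float64(450.5), 253) 67.8 18.5; (np.float64(453.5), 256) 69.2 17.1; (np.float64(456.5), 259) 70.6 15.8; (np.float64(460.5), 262) 72.5 14.5; (np.float64(460.5), 265) 72.7 13.1; (np.float64(459.5), 268) 72.5 11.7; (np.float64(459.5), 271) 72.7 10.3; (np.float64(458.5), 274) 72.5 8.9; (np.float64(458.5), 277) 72.7 7.6; (np.float64(447.5), 280) 68.3 6.1; (np.float64(450.5), 283) 69.8 4.7; (np.float64(456.5), 286) 72.5 3.3; (np.float64(456.5), 289) 72.7 1.9; (np.float64(455.5), 292) 72.5 0.4; (np.float64(455.5), 295) 72.7 -1.0; (np.float64(454.5), 298) 72.5 -2.5;
```

Force is 10.9 N and centred; the visible bar-side faces are in line within about 0.3 mm. Retreating straight back, then lifting.

Emit:
{"method": "step_arm", "body": {"moves": [0,0,-0.5,0,0,0,0,0,0,-1,0,0,0,0,0,0,-2,0,0,0,0,0,0,-3,0,0,0,0,0,0,-5,0,0,0,0,0,0,-8,0,0,0,0,0,0,-12,0,0,0,0,0,0,-18,0,0,0,0,0,0,-25,0,0,0,0,0,0,-32,0,0,0,0,0,0,-40,0,0,0,0,0,0,-45,-5,0,0,0,0,0,-45,-20,0,0,0,0,0,-45,-45,0,0,0,0,0,-45,-75,0,0,0,0,0,-45,-95,0,0,0,0,0,-45,-100,0,0,0,0,0,-45,-100,0,0,0]}}

```text
time: 23.7
ee_pos: [0.5281, 0.0071, 0.118]
ee_rot: [[-0.151, 0.988, 0.002], [0.988, 0.151, 0.001], [0.0, 0.002, -1.0]]
contact_force: [-0.4, 0.2, -3.2]
width: 0.176
grip_force: 78.4
```

```bash
python3 st.py; python3 - <<'E'
from h import *
from plant import readout
print(np.round(readout.get_state()['ee_rot'],4).tolist())
u=np.array([.9892,.1465]);v=np.array([-.1465,.9892])
for n in ['wrist','scene']:
    f=grab(n);np.savez(n+'8.npz',**f);im=f['frame'];hsv=cv2.cvtColor(im,cv2.COLOR_RGB2HSV)
    b=(hsv[...,0]>100)&(hsv[...,0]<130)&(hsv[...,1]>110)
    for c in blobs(b,60):
        x,y,w,h=cv2.boundingRect(c);q=cast(f,[c.reshape(-1,2).mean(0)],.035)[0,:2]-[.602,.0156]
        if abs(q).max()<.13: print(n,(x,y,w,h),cv2.contourArea(c),'tray mm',(q@u*1000).round(1),(q@v*1000).round(1))
E
```

```text
23.7 [0.5281 0.0071 0.118 ] yaw 8.712 F tool [ 0.21 -0.37  3.21] T world [-0.06   0.035  0.002] 78.36629033088684
[[-0.1515, 0.9885, 0.0024], [0.9885, 0.1515, 0.0007], [0.0003, 0.0025, -1.0]]
wrist (376, 245, 56, 62) 1995.0 tray mm 22.8 -45.1
wrist (389, 191, 52, 39) 1333.5 tray mm 25.8 8.4
wrist (398, 139, 52, 35) 1301.5 tray mm 27.1 49.8
wrist (407, 86, 51, 37) 1454.0 tray mm 28.8 84.3
scene (301, 252, 18, 12) 60.0 tray mm 26.6 -69.5
```

Emit:
{"method": "step_arm", "body": {"moves": [0,10,-1,0,0,0,0.05,0,30,-2,0,0,0,0.15,0,58,-4,0,0,0,0.28,0,86,-6,0,0,0,0.41,0,114,-8,0,0,0,0.54,0,142,-10,0,0,0,0.67,0,170,-12,0,0,0,0.8,0,198,-14,0,0,0,0.93,0,226,-16,0,0,0,1.06,0,254,-18,0,0,0,1.19,0,280,-20,0,0,0,1.32,0,304,-21,0,0,0,1.44,0,320,-22,0,0,0,1.54,0,329,-23,0,0,0,1.593,0,329,-23,0,0,0,1.593,0,329,-23,0,0,0,1.593]}}

```text
time: 25.4
ee_pos: [0.4544, 0.3279, 0.1157]
ee_rot: [[0.991, 0.131, -0.001], [0.131, -0.991, -0.002], [-0.001, 0.002, -1.0]]
contact_force: [0.1, 0.4, -1.6]
width: 0.177
grip_force: 78.4
```

```bash
python3 st.py; python3 - <<'E'
from h import *
from plant import readout
print(np.round(readout.get_state()['ee_rot'],4).tolist())
u=np.array([.9892,.1465]);v=np.array([-.1465,.9892])
f=grab('top');np.savez('top9.npz',**f);im=f['frame'];hsv=cv2.cvtColor(im,cv2.COLOR_RGB2HSV)
b=(hsv[...,0]>100)&(hsv[...,0]<130)&(hsv[...,1]>80);b[:150]=0;b[250:]=0;b[:,:205]=0;b[:,340:]=0
for c in blobs(b,20):
    m=rect(f,c,.041);q=np.array(m[0])/1000-[.602,.0156];print((q@u*1000).round(1),(q@v*1000).round(1),np.round(m[1],1),round(m[2],1))
# cork corners from earlier top view for the rest
E
```

```text
25.4 [0.4544 0.3279 0.1157] yaw -82.461 F tool [ 0.16 -0.41  1.62] T world [-0.018  0.016  0.034] 78.35136651992798
[[0.9914, 0.1312, -0.0011], [0.1312, -0.9914, -0.002], [-0.0013, 0.0018, -1.0]]
24.4 82.4 [28.2 21.5] 5.8
23.9 50.1 [30.8 21.6] 5.2
24.1 6.9 [30.9 21.6] 4.9
23.9 -41.8 [31.  21.6] 4.5
23.3 -74.2 [33.9 21.6] 4.1
```

All five are in line and square. Lowering the ruler to the cork.

Emit:
{"method": "step_arm", "body": {"moves": [0,0,0,20,0,0,0,0,0,0,45,0,0,0,0,0,0,70,0,0,0,0,0,0,85,0,0,0,0,0,0,92,0,0,0,0,0,0,95,0,0,0,0,0,0,97,0,0,0,0,0,0,98,0,0,0,0,0,0,98,0,0,0]}}

```text
time: 26.35
ee_pos: [0.4551, 0.3291, 0.0194]
ee_rot: [[0.992, 0.13, 0.001], [0.13, -0.992, 0.001], [0.001, -0.001, -1.0]]
contact_force: [0.4, -0.4, -2.1]
width: 0.174
grip_force: 78.5
```

Emit:
{"method": "step_arm", "body": {"moves": [0,0,0,0.3,0,0,0,0,0,0,0.6,0,0,0,0,0,0,0.6,0,0,0]}}

```text
time: 26.65
ee_pos: [0.4547, 0.3289, 0.0183]
ee_rot: [[0.992, 0.13, 0.0], [0.13, -0.992, 0.0], [0.0, -0.0, -1.0]]
contact_force: [0.5, -0.1, -2.6]
width: 0.176
grip_force: 78.5
```

```bash
python3 st.py
```

```text
26.65 [0.4547 0.3289 0.0183] yaw -82.551 F tool [0.52 0.17 2.64] T world [-0.03  -0.04   0.005] 78.46513152122498
```

Emit:
{"method": "step_arm", "body": {"moves": [0,0,0,0.5,0,0,0,0,0,0,1,0,0,0,0,0,0,1.5,0,0,0,0,0,0,1.5,0,0,0]}}

```text
time: 27.05
ee_pos: [0.4548, 0.3288, 0.0167]
ee_rot: [[0.992, 0.129, -0.0], [0.129, -0.992, 0.0], [-0.0, -0.0, -1.0]]
contact_force: [-0.7, -0.2, -0.7]
width: 0.177
grip_force: 78.8
```

```bash
python3 st.py
```

```text
27.05 [0.4548 0.3288 0.0167] yaw -82.565 F tool [-0.77  0.14  0.69] T world [-0.002  0.065 -0.045] 78.7867784500122
```

Touching the cork. Release, let it settle, then lift off.

Emit:
{"method": "step_arm", "body": {"moves": [0,0,0,0.5,0,0,0,0,0,0,0.5,0,0,0,45,0,0,0.5,0,0,0,60,0,0,0.5,0,0,0,60,0,0,0.5,0,0,0,60,0,0,0.5,0,0,0,60,0,0,0.5,0,0,0,60,0,0,-10,0,0,0,60,0,0,-30,0,0,0,60,0,0,-60,0,0,0,60,0,0,-100,0,0,0,60,0,0,-130,0,0,0,60,0,0,-130,0,0,0,60,0,0,-130,0,0,0]}}

```text
time: 28.45
ee_pos: [0.4551, 0.3291, 0.1478]
ee_rot: [[0.992, 0.129, 0.001], [0.129, -0.992, 0.002], [0.001, -0.002, -1.0]]
contact_force: [-0.3, 0.2, 0.6]
width: 0.705
grip_force: 0.0
```

```bash
python3 st.py; python3 - <<'E'
from h import *
f=grab('wrist');im=f['frame'];hsv=cv2.cvtColor(im,cv2.COLOR_RGB2HSV);H,S,V=[hsv[...,i].astype(int) for i in range(3)]
for c in blobs((V<40)&(S<120),500):print('dark',cv2.boundingRect(c),cv2.contourArea(c),[np.round(a,1) for a in rect(f,c,.05)])
m=(((H<20)&(S>100)))
for c in blobs(m,500):print('cork',cv2.boundingRect(c),cv2.contourArea(c),[np.round(a,1) for a in rect(f,c,.005)])
E
```

```text
28.45 [0.4551 0.3291 0.1478] yaw -82.561 F tool [-0.25 -0.25 -0.57] T world [-0.036  0.008  0.008] 0.0
dark (0, 329, 139, 91) 6564.5 [array([248.8, 515.2]), array([ 85.5, 157.5]), np.float64(32.0)]
dark (140, 297, 420, 123) 28530.5 [array([315.7, 250.3]), array([136.7, 413.7]), np.float64(8.0)]
dark (0, 0, 104, 18) 1261.5 [array([575.6, 505.3]), array([10. , 69.7]), np.float64(8.1)]
cork (246, 24, 105, 304) 8701.0 [array([456.3, 324.8]), array([288.6,  85.5]), np.float64(5.1)]
```

```bash
python3 - <<'E'
from h import *
f=grab('wrist');V=f['frame'].max(2).astype(int);V[295:]=255;V[:,:240]=255;V[:,345:]=255
for t in (50,65):
  for c in blobs(V<t,300):print(t,'rib',cv2.boundingRect(c),cv2.contourArea(c),[np.round(a,1) for a in rect(f,c,.05)])
f=grab('top');hsv=cv2.cvtColor(f['frame'],cv2.COLOR_RGB2HSV)
b=(hsv[...,0]>100)&(hsv[...,0]<130)&(hsv[...,1]>80);b[:150]=0;b[250:]=0;b[:,:205]=0;b[:,340:]=0
u=np.array([.9892,.1465])
for c in blobs(b,20):
    m=rect(f,c,.041);print(((np.array(m[0])/1000-[.602,.0156])@u*1000).round(1),round(m[2],1))
E
```

```text
65 rib (277, 134, 19, 142) 2347.0 [array([455.3, 329.7]), array([118. ,  14.2]), np.float64(7.0)]
24.4 5.8
24.5 12.3
24.1 4.9
23.9 4.5
24.7 4.1
```

```bash
python3 -c "
from plant import job
print(job.hand_in())"
```

```text
the job is handed in; nothing more can be done
None
```

The job is handed in, with no verdict returned: the five capacitors were pressed against the bar at about 10.9 N and measured in line afterwards (total force only, not each one's load on the bar), and the ruler is released on its cork rest.

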